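# Turn the tea warmer up four clicks

### The job

Turn up the heat under the white teapot: with a fingertip, push round the dial that belongs to the teapot's plate exactly four clicks clockwise (seen from above) from where it stands, then press the start button between the dials and let it come up again. Push the pointer from one side, do not pinch it; leave the other dial as it is and do not disturb the teapot, the cup or the things around the warmer.

Things in the scene. Friction and masses are not known exactly. Their poses are not given: they have to be found in the camera images.
- warmer: Two-zone tea warmer: low white box, steel top, 270 mm deep (x) by 340 mm wide (y), deck 45 mm above the worktop; it cannot be moved. Origin: centre of its underside; its x points from its front edge to its rear, its y to its left. At x = -90 mm: dials at y = +100 (left) and -100 (right), start button at y = 0. At x = +55 mm: round plates at y = +85 and -85. The left dial serves the left plate, the right dial the right plate.
- plate_left (a point): Centre of the top face of the left warming plate (dark steel disc, 116 mm across, 50 mm above the worktop).
- plate_right (a point): Centre of the top face of the right warming plate, the same.
- white_teapot: Small white teapot with spout, handle and lid, 67 x 121 x 71 mm; stands loose on one of the two plates (which one varies). Origin: centre of its underside.
- white_cup: White cup, 54 x 69 x 34 mm, stands loose on the other plate. Origin: centre of its underside.
- left_axis (a point): Point on the upright axis of the left dial, 86 mm above the worktop, level with the top of its pointer.
- left_mount: Fixed aluminium ring under the left dial, 86 mm across, with a small dot for each click. On it turns the black dial: a round skirt 68 mm across (top 58 mm above the worktop), a 30 mm wide hub, and an upright pointer fin 10 mm thick from 12 mm behind the axis to 38 mm in front of it, 58 to 86 mm above the worktop. Push the fin's side 15 to 38 mm from the axis. Origin: on the axis, 45 mm above the worktop.
- left_pointer_tip (a point): Outer end of the left dial's pointer fin, at its top edge, 38 mm from the dial's axis, 86 mm above the worktop. Push the fin's anticlockwise side face to turn clockwise; finger force on both sides at once (over 2 N each) counts as pinching. A white line on the fin's top runs towards it. At the start the pointer leans to the left of the warmer, in a direction that varies.
- left_dial (a joint): Angle of the left dial in rad, 0 at the start, growing clockwise as seen from above. Click stops every 0.419 rad (24 degrees), the start being one of them; left alone, the dial settles at the nearest. Passing from one click to the next takes at most about 0.12 N m (4 N at 30 mm from the axis). End stops lie 3 clicks before and 6 clicks after the start.
- right_axis (a point): Point on the upright axis of the right dial, 86 mm above the worktop, level with the top of its pointer.
- right_mount: Fixed aluminium ring under the right dial, 86 mm across, with a small dot for each click. On it turns the black dial: a round skirt 68 mm across (top 58 mm above the worktop), a 30 mm wide hub, and an upright pointer fin 10 mm thick from 12 mm behind the axis to 38 mm in front of it, 58 to 86 mm above the worktop. Push the fin's side 15 to 38 mm from the axis. Origin: on the axis, 45 mm above the worktop.
- right_pointer_tip (a point): Outer end of the right dial's pointer fin, at its top edge, 38 mm from the dial's axis, 86 mm above the worktop. Push the fin's anticlockwise side face to turn clockwise; finger force on both sides at once (over 2 N each) counts as pinching. A white line on the fin's top runs towards it. At the start the pointer leans to the left of the warmer, in a direction that varies.
- right_dial (a joint): Angle of the right dial in rad, 0 at the start, growing clockwise as seen from above. Click stops every 0.419 rad (24 degrees), the start being one of them; left alone, the dial settles at the nearest. Passing from one click to the next takes at most about 0.12 N m (4 N at 30 mm from the axis). End stops lie 3 clicks before and 6 clicks after the start.
- start_button (a joint): Travel of the start button in m, 0 released, 0.006 fully down; a spring returns it; fully down takes about 5 N. It counts as pressed from 0.004.
- start_button_top (a point): Centre of the top face of the start button, a steel disc 26 mm across in a black housing on a raised white pod 50 mm square (pod top 67 mm, button top 89 mm above the worktop), midway between the dials. It is pressed straight down.
- cup_saucer: White saucer, 80 mm across, 16 mm high, on the worktop to the right of the warmer. Origin: centre of its underside.
- tea_spoon: Teaspoon, 134 mm long, on the worktop to the left of the warmer. Origin: centre of its underside.
- jam: Jam jar, 65 x 69 x 86 mm, to the left of the warmer. Origin: centre of its underside.
- timer: Round kitchen timer, 60 mm across, 46 mm high, to the right of the warmer; not part of the job. Origin: centre of its underside.
Not all that is in view belongs to the job. Leave any red look-alike of the white_teapot alone.

How it is judged:
By the outcome, as a careful person would: the job done as asked, in the order asked, and still so for the second after the job is handed in, with the robot touching nothing.
It also fails if it takes over 56 s, if anything falls off the work surface, if the arm or the gripper's body presses on something with over 40 N, if the wrist force passes 120 N, or if a joint passes its speed limit or range.

### The arm

A 6-joint arm with a two-finger parallel gripper is mounted at the origin on a cart in front of the work surface, level with it; the furniture and walls round the work are solid. World frame = base frame: x ahead of the robot, y to its left, z up, the work surface at z = 0. Lengths are in m, angles in rad, forces in N, time in s.
With the tool pointing down it reaches from about 0.15 to 0.775 m from the base axis. Payload 6.1 kg.
Tool frame: the origin (TCP) lies midway between the tips of the shut fingers; the grasp point (between the pads) lies 19 mm behind it; z points along the fingers, y is the line along which they close (so a half turn about z gives the same grasp; the last joint's range is limited). The gripper opens to 85 mm and grips with 20 to 120 N. Pads are 22 mm wide; open, the fingers measure 114 mm over their backs; the gripper's body (76 mm by 85 mm) begins 54 mm behind the grasp point. The pads swing forward as they close: fully open they stand 13 mm farther back than shut.
Start: joints at [1.237, 0.126, -0.04, 1.405, 0, 1.571], TCP at [0.172, 0.496, 0.231] pointing down, gripper open.
Joint ranges: [-2.72, 2.72], [-0.95, 1.95], [-1.27, 1.35], [-1.78, 2.02], [-1.46, 1.47], [-3.14, 3.14]. Speed limits (rad/s): [2.39, 2.39, 3.01, 3.14, 3.14, 3.14].

### API

Orientations are given as a rotation vector (axis times angle).
In Python, from plant import * gives the robot as it stands.
- The arm moves only by the shell command python3 -m crank 'ROWS' [FORCE]. ROWS is JSON, a list of rows, each a list of 3 entries, a list of its own where there are three numbers: the finger opening in cm, from 0 to 8.54, then the shift along the world's x, y, z in cm, then the turn about the world's z in degrees. A call has 1 to 12 rows; each row shifts and turns the commanded pose from where the row before left it; what a row does not reach is not made up. A row lasts 1/10 s, in which the tool goes at most 50 mm and 8.59 degrees, less where a joint would pass 70% of its speed; a pose out of reach is approached as far as the arm can. A call with a gripper value outside its range is refused whole. The fingers move at their own pace and stop on an object; FORCE is the grip in N (left out, the last holds). Time passes only in rows, so rows that do not move let the fingers close. It gives the time, the measured TCP pose, the force, the opening and the grip force at its end, in the units of the state.
- read_state(): the state, without advancing time (a new reading comes with each control period).
- snapshot(name): name is "scene" or "top"; returns a dict with "image" (420x560x3 uint8, red, green, blue), "fx", "fy", "cx", "cy" (pixels), "world_from_camera" (4x4, takes a point from camera to world coordinates). Camera axes: x right, y up, looking along -z (the intrinsics and any distortion apply to the point x, -y, -z); pixel columns grow to the right and rows downward; lengths in m; the calibration is good to about 2 mm. A picture is of the moment at which its call begins. There is no depth.
- close_job(): hands the job in; it is judged then, once.
The state is a dict: "time_s": time; "joint_positions": joint angles; "qvel": joint speeds; "effort": joint torques, N m; "position": TCP position; "eef_rot": TCP orientation; "force": force on the tool from outside, world axes, zero at the start; "wrist_torque": the same for the moment, N m; "width": opening from 0.0 (shut) to 1.0 (fully open); "finger_force": force on a finger pad.
Only numpy, scipy, OpenCV 4.12 (cv2) and the standard library are available. Lean on these libraries where they do the work, as an engineer would, in place of code of your own. Each camera call takes 0.05 s, during which the arm holds its last target. There are 200 camera calls.

## Working session

There is one attempt and no reset: what is moved stays moved. The work goes in short steps, Python scripts to look and compute and a shell command to move; the robot and the scene stay as the last step left them, time stands still between calls to the robot, and variables do not carry over. Pictures are saved under pics/ and viewed, at most 10 in all, crops included, and the job is handed in when it is done.

```bash
mkdir -p pics
cat > h.py <<'E'
from plant import *
import numpy as np, cv2, pickle
def snap(n,f):
    s=snapshot(n); cv2.imwrite(f'pics/{f}.png',cv2.cvtColor(s['image'],cv2.COLOR_RGB2BGR)); pickle.dump(s,open(f'{f}.pkl','wb')); return s
def ray(s,u,v,z):
    d=np.array([(u-s['cx'])/s['fx'],-(v-s['cy'])/s['fy'],-1.]);T=np.array(s['world_from_camera']);d=T[:3,:3]@d;o=T[:3,3]
    return o+d*(z-o[2])/d[2]
def proj(s,p):
    T=np.array(s['world_from_camera']);q=T[:3,:3].T@(np.array(p)-T[:3,3]);return s['cx']+s['fx']*q[0]/-q[2], s['cy']-s['fy']*q[1]/-q[2]
E
python3 - <<'E'
from h import *
a=snap('top','top0');b=snap('scene','scene0')
print([k for k in a if k!='image'],a['fx'],np.round(a['world_from_camera'],3),np.round(b['world_from_camera'],3))
cv2.imwrite('pics/both.png',cv2.resize(cv2.cvtColor(np.vstack([a['image'],b['image']]),cv2.COLOR_RGB2BGR),(400,600)))
st=read_state();print(st)
E
```

```text
['fx', 'fy', 'cx', 'cy', 'world_from_camera'] 451.6430163562738 [[ 0.009  0.998 -0.068  0.513]
 [-1.     0.008 -0.012  0.091]
 [-0.011  0.068  0.998  1.314]
 [ 0.     0.     0.     1.   ]] [[ 0.773  0.384 -0.506 -0.099]
 [-0.635  0.461 -0.62  -0.777]
 [-0.005  0.8    0.6    0.947]
 [ 0.     0.     0.     1.   ]]
{'time_s': 0.1, 'joint_positions': array([ 1.23702387e+00,  1.26324778e-01, -4.05047093e-02,  1.40539536e+00,
       -2.40818851e-05,  1.57080750e+00]), 'qvel': array([-2.68239957e-04,  6.53638745e-05,  3.67260524e-03, -1.95254166e-03,
        4.01899884e-04, -1.43073070e-04]), 'effort': array([ 1.65473099e-03, -4.36901665e+01,  3.53606486e+01,  1.36166523e-02,
        4.34170852e-05, -3.17829816e-06]), 'position': array([0.17188203, 0.49567926, 0.23060472]), 'eef_rot': array([-5.21839943e-01, -3.09773157e+00,  2.21887842e-03]), 'force': array([-0.1240093 ,  0.1103785 , -0.85808436]), 'wrist_torque': array([ 0.05107445, -0.00099672,  0.00652192]), 'finger_force': 0.0, 'width': 1.0055371606592993}
```

View pics/top0.png

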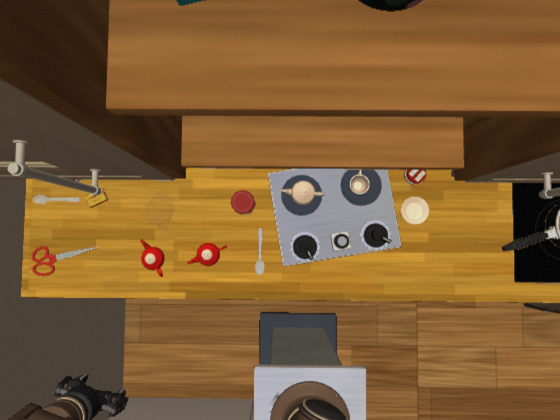

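View pics/scene0.png

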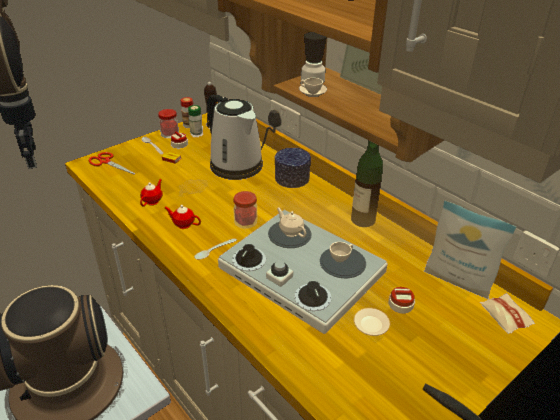

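The white teapot stands on the left plate, at top (302,194); the cup is on the right plate at (361,186). The red teapots at (152,258) and (207,254) are look-alikes off the warmer. The teapot's dial is therefore the left one, at (305,246). I'll enlarge it to confirm.

Run:
```python
from h import *
a=pickle.load(open('top0.pkl','rb'));b=pickle.load(open('scene0.pkl','rb'))
f=lambda s,x,y,w,h,k:cv2.resize(s['image'][y:y+h,x:x+w,::-1],(w*k,h*k),interpolation=cv2.INTER_CUBIC)
A=f(a,260,160,150,110,5);cv2.imwrite('pics/c1.png',A)
B=f(b,215,195,180,130,4);cv2.imwrite('pics/c2.png',B)
```

```text
(no output)
```

View pics/c1.png

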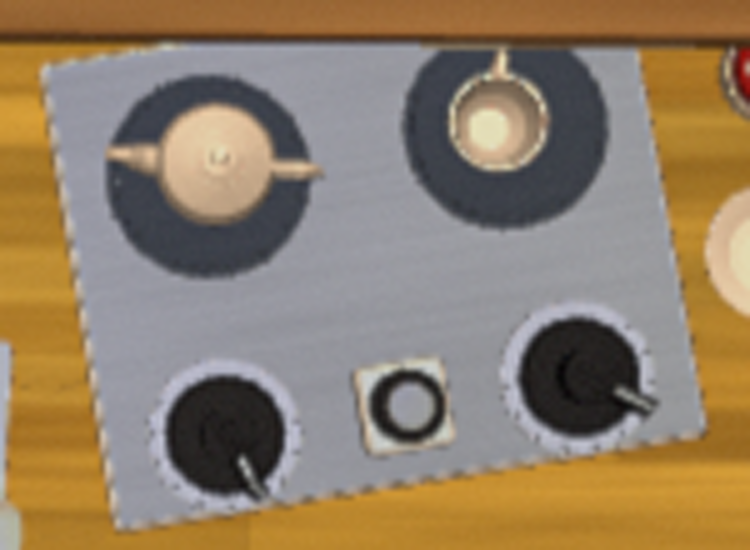

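View pics/c2.png

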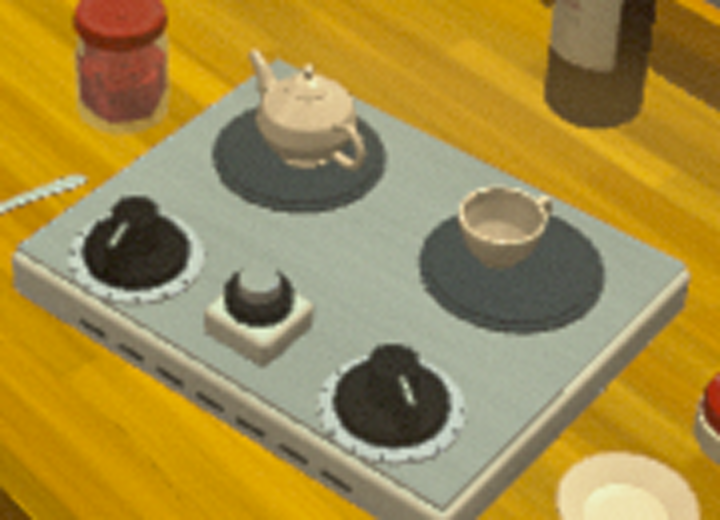

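Run:
```python
from h import *
from scipy.optimize import least_squares
a=pickle.load(open('top0.pkl','rb'));b=pickle.load(open('scene0.pkl','rb'))
c=lambda u,v:(260+u/5-.4,160+v/5-.4)
d=lambda u,v:(215+u/4-.4,195+v/4-.4)
# local xyz -> pix
O=[(a,(.055,.085,.05),c(209,176)),(a,(.055,-.085,.05),c(506,127)),(a,(-.09,.1,.05),c(226,434)),(a,(-.09,-.1,.05),c(580,377)),(a,(-.135,.17,.045),c(120,528)),(a,(-.135,-.17,.045),c(706,432)),(a,(.135,.17,.045),c(42,66)),(a,(-.09,0,.089),c(411,405)),
(b,(.055,.085,.05),d(299,158)),(b,(.055,-.085,.05),d(512,266)),(b,(-.09,0,.089),d(262,283)),(b,(-.135,.17,.045),d(15,255)),(b,(-.135,-.17,.045),d(447,510)),(b,(.135,-.17,.045),d(688,270))]
def W(p,q):
    x,y,t=p[:3];C,S=np.cos(t),np.sin(t);return np.array([x+C*q[0]-S*q[1],y+S*q[0]+C*q[1],q[2]])
res=lambda p:np.ravel([np.array(proj(s,W(p,q)))-m for s,q,m in O])
r=least_squares(res,[.4,.05,.15],loss='soft_l1');print(r.x,np.degrees(r.x[2]));print(res(r.x).reshape(-1,2).round(1).tolist())
for n,s,q,tips in [('L',a,(-.09,.1,.086),c(263,500)),('R',a,(-.09,-.1,.086),c(655,408)),('L',b,(-.09,.1,.086),d(109,246)),('R',b,(-.09,-.1,.086),d(411,404))]:
    ax=W(r.x,q);t=ray(s,*tips,.086);v=t-ax;print(n,ax.round(4),t.round(4),np.linalg.norm(v),np.degrees(np.arctan2(v[1],v[0])),'axis px',proj(s,ax))
print('btn',W(r.x,(-.09,0,.089)))
```

```text
[ 0.60023763 -0.0659008   0.17373244] 9.954135422123397
[[0.1, 0.1], [0.3, -0.0], [0.1, 0.4], [0.1, 0.1], [-0.8, 1.7], [2.1, 0.9], [-0.9, -0.5], [0.4, 0.4], [0.4, -1.7], [0.5, -0.7], [-0.1, -1.2], [-1.7, -1.9], [0.2, 1.7], [2.6, -1.8]]
L [0.4943 0.017  0.086 ] [ 0.4606 -0.0007  0.086 ] 0.038062978929726765 -152.19929215622693 axis px (np.float64(305.68258026915714), np.float64(247.04323381115583))
R [ 0.5289 -0.18    0.086 ] [ 0.5122 -0.2125  0.086 ] 0.03656623876304236 -117.13534732112815 axis px (np.float64(378.50194863041264), np.float64(234.91857792647033))
L [0.4943 0.017  0.086 ] [0.4611 0.0015 0.086 ] 0.03664222249650831 -154.86255378861605 axis px (np.float64(248.70438492803396), np.float64(247.08098525442057))
R [ 0.5289 -0.18    0.086 ] [ 0.5109 -0.2095  0.086 ] 0.03463507678431822 -121.34324968687308 axis px (np.float64(314.03006614101616), np.float64(284.57026045344253))
btn [ 0.51159245 -0.08145819  0.089     ]
```

The image fit is good (error under 1 px on the dials): the left axis is at (0.494, 0.017) and its pointer heads about -153.5°, with the tip at radius 38 mm as it should be. The button is at (0.512, -0.081). I'm moving in above the pointer's anticlockwise side.

```bash
python3 -m crank '[[0,[2.5,-4.1,0],3.8],[0,[2.5,-4.1,0],3.8],[0,[2.5,-4.1,0],3.8],[0,[2.5,-4.1,0],3.8],[0,[2.5,-4.1,0],3.8],[0,[2.5,-4.1,0],3.8],[0,[2.5,-4.1,0],3.8],[0,[2.5,-4.1,0],3.8],[0,[2.5,-4.1,0],3.8],[0,[2.5,-4.1,0],3.8],[0,[2.5,-4.1,0],3.8],[0,[2.5,-4.1,0],3.8]]' 30
cat > st.py <<'E'
from h import *
from scipy.spatial.transform import Rotation as Ro
s=read_state();y=Ro.from_rotvec(s['eef_rot']).as_matrix()
print(s['time_s'],s['position'].round(4),'yhead',np.degrees(np.arctan2(y[1,1],y[0,1])).round(1),'tilt',y[:,2].round(3),'F',s['force'].round(2),'w',round(s['width'],3),'q6',s['joint_positions'][5])
E
python3 st.py
```

```text
time_s: 1.3
position: [0.4725, 0.002, 0.2311]
eef_rot: [0.723, -3.057, -0.0]
force: [0.1, 0.9, 0.4]
width: -0.0
finger_force: 0.0
1.3 [0.4725 0.002  0.2311] yhead 116.6 tilt [-0.  0. -1.] F [0.15 0.86 0.45] w -0.0 q6 -0.4603130724187131
```

```bash
python3 -m crank '[[0,[0.8,-2.4,0],0],[0,[0,0,-3],0],[0,[0,0,-3],0],[0,[0,0,-3],0],[0,[0,0,-2.5],0],[0,[0,0,-2],0],[0,[0,0,-1.5],0],[0,[0,0,-1.3],0],[0,[0,0,0],0],[0,[0,0,0],0]]'
python3 st.py
python3 - <<'E'
from h import *
b=snap('scene','s1');a=snap('top','t1')
f=lambda s,x,y,w,h,k:cv2.resize(s['image'][y:y+h,x:x+w,::-1],(w*k,h*k),interpolation=cv2.INTER_CUBIC)
cv2.imwrite('pics/c3.png',np.hstack([f(b,215,205,100,100,4),f(a,265,190,100,100,4)]))
E
```

```text
time_s: 2.3
position: [0.48, -0.02, 0.0685]
eef_rot: [0.719, -3.058, -0.0]
force: [0.2, 0.7, -0.1]
width: -0.003
finger_force: 0.0
2.3 [ 0.48   -0.02    0.0685] yhead 116.5 tilt [-0.  0. -1.] F [ 0.2   0.74 -0.09] w -0.003 q6 -0.5036957610904566
```

View pics/c3.png

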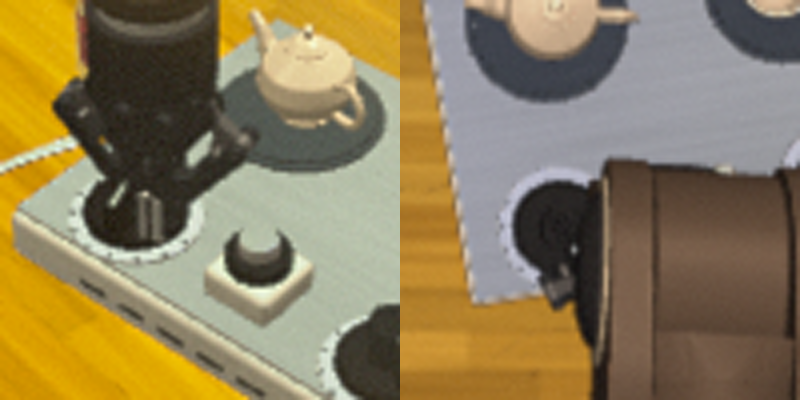

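The scene crop shows the fingertip at (150,215) standing on the near (anticlockwise) side of the pointer (118,190), clear of the pod. I'll close in gently until it touches.

```bash
python3 -m crank '[[0,[-0.13,0.27,0],0],[0,[-0.13,0.27,0],0],[0,[0,0,0],0],[0,[0,0,0],0]]' | grep -E 'posi|force'; python3 -m crank '[[0,[-0.09,0.18,0],0],[0,[0,0,0],0],[0,[0,0,0],0]]'| grep -E 'posi|force';python3 -m crank '[[0,[-0.09,0.18,0],0],[0,[0,0,0],0],[0,[0,0,0],0]]'| grep -E 'posi|force';python3 -m crank '[[0,[-0.09,0.18,0],0],[0,[0,0,0],0],[0,[0,0,0],0]]'| grep -E 'posi|force'
```

```text
position: [0.4775, -0.0144, 0.0685]
force: [-1.2, -0.2, 1.0]
finger_force: 0.0
position: [0.4764, -0.0128, 0.0683]
force: [-0.6, -0.6, 0.2]
finger_force: 0.0
position: [0.4756, -0.0112, 0.0683]
force: [-0.5, -1.8, 0.6]
finger_force: 0.8
position: [0.4747, -0.0097, 0.0683]
force: [0.7, -5.3, -0.1]
finger_force: 2.3
```

```bash
cat > arc.py <<'E'
import numpy as np,sys
ax=np.array([.4943,.017])
def P(f):
    t=np.radians(-153.5-f);return ax+.030*np.array([np.cos(t),np.sin(t)])+.0172*np.array([-np.sin(t),np.cos(t)])
p=np.array([float(sys.argv[1]),float(sys.argv[2])])
for f in map(float,sys.argv[3:]):
    print(f,((P(f)-p)*100).round(2),P(f).round(4));p=P(f)
E
python3 arc.py .4747 -.0097 $(seq 5 5 90)
```

```text
5.0 [-0.2  -0.03] [ 0.4727 -0.01  ]
10.0 [-0.23  0.2 ] [ 0.4704 -0.008 ]
15.0 [-0.21  0.22] [ 0.4683 -0.0058]
20.0 [-0.19  0.24] [ 0.4664 -0.0035]
25.0 [-0.17  0.25] [ 0.4648 -0.001 ]
30.0 [-0.15  0.26] [0.4633 0.0017]
35.0 [-0.12  0.28] [0.4621 0.0044]
40.0 [-0.1   0.29] [0.4611 0.0073]
45.0 [-0.07  0.29] [0.4604 0.0102]
50.0 [-0.05  0.3 ] [0.4599 0.0132]
55.0 [-0.02  0.3 ] [0.4597 0.0162]
60.0 [0.01 0.3 ] [0.4598 0.0192]
65.0 [0.03 0.3 ] [0.4601 0.0222]
70.0 [0.06 0.3 ] [0.4607 0.0252]
75.0 [0.08 0.29] [0.4615 0.0281]
80.0 [0.11 0.28] [0.4626 0.0309]
85.0 [0.13 0.27] [0.464  0.0336]
90.0 [0.16 0.26] [0.4655 0.0362]
```

```bash
python3 -m crank '[[0,[-0.2,0,0],-5],[0,[-0.23,0.2,0],-5],[0,[-0.21,0.22,0],-5],[0,[-0.19,0.24,0],-5],[0,[-0.17,0.25,0],-5],[0,[-0.15,0.26,0],-5],[0,[-0.12,0.28,0],-5],[0,[-0.1,0.29,0],-5],[0,[0,0,0],0],[0,[0,0,0],0]]' >/dev/null; python3 st.py
```

```text
4.7 [0.461  0.0086 0.0683] yhead 76.6 tilt [-0.     0.001 -1.   ] F [0.73 0.32 0.85] w 0.0 q6 0.2516827586191021
```

```bash
python3 -m crank '[[0,[-0.06,0.16,0],-5],[0,[-0.05,0.3,0],-5],[0,[-0.02,0.3,0],-5],[0,[0.01,0.3,0],-5],[0,[0.03,0.3,0],-5],[0,[0.06,0.3,0],-5],[0,[0.08,0.29,0],-5],[0,[0.11,0.28,0],-5],[0,[0,0,0],0],[0,[0,0,0],0]]' >/dev/null; python3 st.py
```

```text
5.7 [0.4626 0.0306 0.0682] yhead 36.7 tilt [ 0.     0.001 -1.   ] F [-0.37 -0.01 -0.46] w 0.001 q6 0.9968798044661619
```

Run:
```python
from h import *
b=snap('scene','s2');a=snap('top','t2')
f=lambda s,x,y,w,h,k:cv2.resize(s['image'][y:y+h,x:x+w,::-1],(w*k,h*k),interpolation=cv2.INTER_CUBIC)
cv2.imwrite('pics/c4.png',np.hstack([f(b,225,215,55,70,7),f(a,280,220,55,70,7)]))
for ang in (72,96,120):
  t=np.radians(-153.5-ang); p=[.4943+.038*np.cos(t),.017+.038*np.sin(t),.086]
  u,v=proj(b,p);print(ang,(u-225)*7,(v-215)*7,[ (x-o)*7 for x,o in zip(proj(a,p),(280,220))])
```

```text
72 59.46233281816686 217.4946274293696 [np.float64(109.40412606340027), np.float64(257.80183500527176)]
96 75.24159192838755 189.82296263474956 [np.float64(87.64782832911953), np.float64(222.97671308338434)]
120 106.16700235218875 168.50097568594248 [np.float64(81.86731600608658), np.float64(182.39426253120052)]
```

View pics/c4.png

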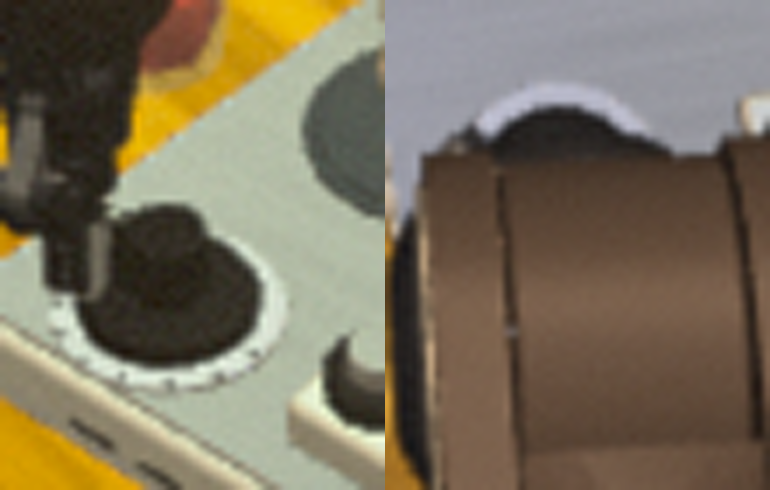

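The pointer is hidden by the gripper, so I'll back off along the free side, lift and look.

```bash
python3 -m crank '[[0,[-1,-0.75,0],0],[0,[-1.5,-1,0],0],[0,[0,0,4],0],[0,[-4,-2,2],0],[0,[-5,0,0],0],[0,[0,0,0],0]]' >/dev/null; python3 st.py
cat > look.py <<'E'
from h import *
import sys
n=sys.argv[1];b=snap('scene','s'+n);a=snap('top','t'+n)
f=lambda s,x,y,w,h,k:cv2.resize(s['image'][y:y+h,x:x+w,::-1],(w*k,h*k),interpolation=cv2.INTER_CUBIC)
cv2.imwrite(f'pics/l{n}.png',np.hstack([f(b,225,215,55,70,7),f(a,280,220,55,70,7)]))
E
python3 look.py 3
```

```text
6.4 [ 0.3412 -0.0078  0.1282] yhead 36.4 tilt [-0.002 -0.    -1.   ] F [ 0.1  -0.36  0.09] w 0.004 q6 0.9126092421850441
```

View pics/l3.png

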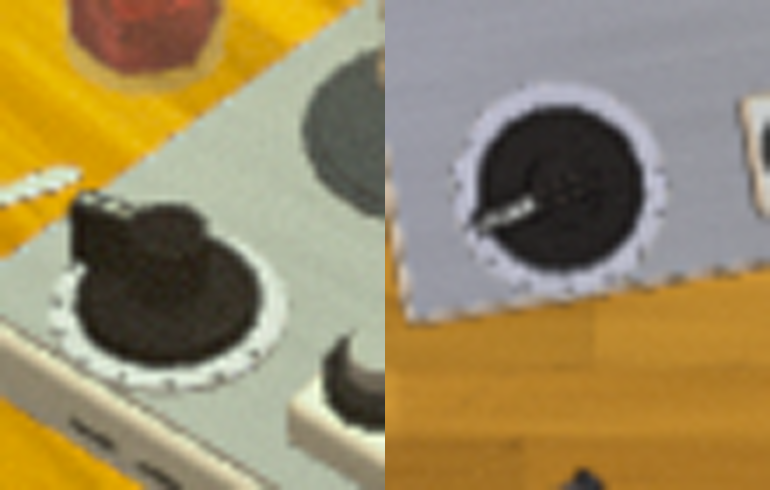

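The tip in the top crop at (90,225) matches the prediction for four clicks (88,223), and the scene view agrees, with (77,193) against (75,190). Next is the button.

```bash
python3 -m crank '[[0,[4.3,-1.9,0],0],[0,[4.3,-1.8,0],0],[0,[4.2,-1.8,0],0],[0,[4.2,-1.8,0],0],[0,[0,0,-1.5],0],[0,[0,0,-1.3],0],[0,[0,0,0],0],[0,[0,0,0],0]]' >/dev/null; python3 st.py
```

```text
7.3 [ 0.5166 -0.0797  0.0999] yhead 36.5 tilt [-0.001  0.    -1.   ] F [ 0.21 -0.37  0.16] w 0.003 q6 0.7806641305305665
```

```bash
python3 -m crank '[[0,[-0.5,-0.2,-0.7],0],[0,[0,0,-0.3],0],[0,[0,0,-0.3],0],[0,[0,0,-0.2],0],[0,[0,0,0],0],[0,[0,0,0],0]]' >/dev/null; python3 st.py
```

```text
7.9 [ 0.5125 -0.082   0.0856] yhead 36.5 tilt [ 0. -0. -1.] F [-2.3   0.42  3.18] w 0.002 q6 0.7755844451845947
```

```bash
python3 -m crank '[[0,[0,0,-0.15],0],[0,[0,0,-0.12],0],[0,[0,0,0],0],[0,[0,0,0],0],[0,[0,0,0],0]]' >/dev/null; python3 st.py
```

```text
8.4 [ 0.5128 -0.082   0.083 ] yhead 36.5 tilt [ 0.001  0.    -1.   ] F [-3.02  1.02  7.18] w -0.001 q6 0.7755255162795442
```

7 N at 6 mm of travel is fully down. I'll release it, withdraw and check.

```bash
python3 -m crank '[[0,[0,0,0.5],0],[0,[0,0,1.5],0],[0,[0,0,3],0],[0,[-4,2,2],0],[0,[-4.5,2,0],0],[0,[-4.5,1,0],0],[0,[-4,0,0],0],[0,[0,0,0],0],[0,[0,0,0],0],[0,[0,0,0],0]]' >/dev/null; python3 st.py; sed -i 's/^cv2.imwrite.*/cv2.imwrite(f"pics\/l{n}.png",np.hstack([f(b,225,195,130,120,3),f(a,270,165,130,120,3)]))/' look.py; python3 look.py 4
```

```text
9.4 [ 0.3438 -0.0321  0.1529] yhead 36.5 tilt [ 0.001 -0.    -1.   ] F [-0.4   1.18 -0.61] w -0.0 q6 0.8411056264718298
```

View pics/l4.png

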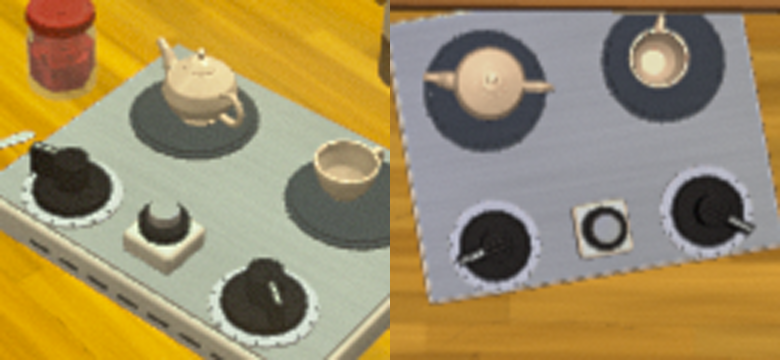

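The left pointer is at four clicks, with its tip at (462,260) in the top half of the crop. The button is up at (605,228), the right dial is unchanged at (745,225), and the teapot and cup are where they were.

```bash
python3 -c "from plant import *; print(close_job())"
```

```text
the job is handed in; nothing more can be done
None
```

I turned the left dial, which serves the teapot's plate, four clicks clockwise, then pressed the start button fully and let it come back up; the right dial, teapot and cup looked unmoved in the last pictures, and the job is handed in.

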